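Seat the juicing cone on the citrus press

TASK

The juicing cone of the citrus press has been left sitting loosely on the tip of the drive spindle. Turn it by its scraper arms until it drops over the spindle's hidden drive lugs, then push it straight down until it is fully home. Be gentle (never push on the cone with more than 40 N), and leave the other things where they stand.

Things in the scene. Friction and masses are not known exactly. Their poses are not given: they have to be found in the camera images.
- press: citrus press fixed on the worktop: round white housing, steel juice dish on top (rim 216 mm wide outside, 205 mm inside, rim top 90 mm and floor 64 mm above the worktop), spout at its own +y. Origin: centre of its underside on the worktop; z up. The vertical drive spindle rises from the dish's middle on this z axis
- spindle_nose (a point): top centre of the steel drive spindle, 156 mm above the worktop (27 mm thick, tapered nose). Three drive lugs 120 degrees apart reach 24 mm from its axis, tops 125 mm above the worktop; below them sprung catch balls. It does not turn by hand. Which way its lugs stand differs every time, is NOT told by any axes here, and the cone hides them
- seat (a point): centre of the flat stop collar round the foot of the spindle, 85 mm above the worktop; the cone's origin is at this point when the cone is fully home. z up
- cone: loose white ribbed juicing cone, about 220 g: a sleeve closed at the top, bore 30 mm. Origin: centre of its lower end, which at first rests on the lugs, 40 mm too high; z up. 92 mm wide 22 mm above the origin, 58 mm wide at 74 mm. Three slots 120 degrees apart (one at its own +x), 15 mm wide, open below, let the lugs in when lined up within 0.18 rad; it then falls 15 mm onto the catch balls
- cone_top (a point): centre of the cone's flat top (32 mm wide), 90 mm above its origin. Once it has dropped over the lugs it must be pushed down here another 25 mm, past a click that takes roughly 6 to 12 N, then against about 5 N of friction, until it stops on the collar
- cone_arm (a point): top edge of the scraper arm along the cone's own +x, 75 mm from its axis, 34 mm above the cone's origin; a like arm points to -x. Each is a flat upright plate 8 mm thick, from 30 to 92 mm from the axis and from 12 mm below to 34 mm above the origin. Pushing it sideways turns the cone; once the lugs are in, it turns no further
- small_glass: bystander: a small clear drinking glass, 49 mm wide and 62 mm tall, standing below the juice spout. Origin: centre of its underside
- mug: bystander: a white mug, 88 x 127 x 95 mm. Origin: centre of its underside
- onion: bystander: an onion, about 75 mm across. Origin: centre of its underside
- tin: bystander: a printed tin with a yellow lid, 57 mm wide and 72 mm tall. Origin: centre of its underside
- timer: bystander: a round kitchen timer, white with a red top, 61 mm wide and 46 mm tall. Origin: centre of its underside

How it is judged:
By the outcome, as a careful person would: the job done as asked, in the order asked, and still so for the second after the job is handed in, with the robot touching nothing.
It also fails if it takes over 48 s, if anything falls off the work surface, if the arm or the gripper's body presses on something with over 40 N, if the wrist force passes 120 N, or if a joint passes its speed limit or range.

ROBOT

A 7-joint arm with a two-finger parallel gripper is mounted at the origin on a cart in front of the work surface, level with it; the furniture and walls round the work are solid. World frame = base frame: x ahead of the robot, y to its left, z up, the work surface at z = 0. Lengths are in m, angles in rad, forces in N, time in s.
With the tool pointing down it reaches from about 0.35 to 0.9 m from the base axis. Payload 8.1 kg.
Tool frame: the origin (TCP) lies on the centre line of the jaws, within the pads' length; the fingertips stand 17 mm ahead of it and the grasp point (between the pads) lies 2 mm behind it; z points along the fingers, y is the direction in which the jaws open and shut (so a half turn about z gives the same grasp; the last joint's range is limited). The gripper opens to 92 mm and grips with 3 to 60 N. Pads are 19 mm wide; open, the fingers measure 130 mm over their backs; the gripper's body (75 mm by 190 mm) begins 47 mm behind the grasp point.
Start: joints at [1.105, 0.434, 0.025, 1.573, -0.012, 1.134, -0.075], TCP at [0.222, -0.584, 0.244] pointing down, gripper open.
Joint ranges: [-2.62, 2.62], [-0.44, 2.09], [-1.27, 1.32], [0.08, 2.57], [-1.32, 4.46], [0.12, 2], [-2.74, 2.74]. Speed limits (rad/s): [2.22, 2.22, 3.01, 3.01, 3.14, 3.14, 3.14].

INTERFACE

Orientations are given as a rotation vector (axis times angle).
In Python, from cell import arm, imaging, job gives the robot as it stands.
- The arm moves only by the tool jog_arm, never from a script. Its argument "moves" is a list of rows, each an object with "fingers": the closure, from -1 (fully open) to 1 (shut); "xyz": the shift along the tool's x, y, z in cm, a list of three; "angular": the turn, a rotation vector about the tool's x, y, z in rad, a list of three. In form: [{"fingers": fingers, "xyz": [dx, dy, dz], "angular": [ax, ay, az]}, ...]. A call has 1 to 12 rows; each row is the pose to reach, as a shift and turn from the pose commanded when the call began, along the tool's axes at that moment; what a row does not reach only later rows make up. A row lasts 1/8 s, in which the tool goes at most 62.5 mm and 10.7 degrees, less where a joint would pass 70% of its speed; a pose out of reach is approached as far as the arm can. A call with a gripper value outside its range is refused whole. The fingers move at their own pace and stop on an object; "grip_force" is the grip in N (left out, the last holds). Time passes only in rows, so rows that repeat a pose let the fingers close. It gives the time, the measured TCP pose, the force and the opening at its end, in the units of the state.
- arm.observe(): the state, without advancing time (a new reading comes with each control period).
- imaging.get_image(name): name is "scene" or "top" or "wrist"; returns the picture (384x512x3 uint8, red, green, blue); there is no depth.
- imaging.camera_params(name): a dict with "fx", "fy", "cx", "cy" (pixels), "rvec" (rotation vector, rad) and "tvec" (3), from world to camera coordinates, as OpenCV has them; the wrist camera has in their place "hand_eye" (4x4, takes a point from camera to tool coordinates, whose origin is the TCP and whose axes are the flange's). Camera axes: x right, y down, z forward; pixel columns grow to the right and rows downward; lengths in m; the calibration is good to about 2 mm. A picture is of the moment at which its call begins: read the wrist's pose just before it. camera_params takes no time and is no camera call.
- job.sign_off(): hands the job in, once; it reports no verdict.
The state is a dict: "clock": time; "joints": joint angles; "dq": joint speeds; "joint_efforts": joint torques, N m; "position": TCP position; "ee_rot": TCP orientation; "force": force on the tool from outside, world axes, zero at the start; "ft_torque": the same for the moment, N m; "width": opening from 0.0 (shut) to 1.0 (fully open).
Only numpy, scipy, OpenCV 4.12 (cv2) and the standard library are available. Lean on these libraries where they do the work, as an engineer would, in place of code of your own. Each camera call takes 0.05 s, during which the arm holds its last target. There are 200 camera calls.

## Working session

There is one attempt and no reset: what is moved stays moved. The work goes in short steps, Python scripts to look and compute and a tool call to move; the robot and the scene stay as the last step left them, time stands still between calls to the robot, and variables do not carry over. Pictures are saved under pics/ and viewed, about 8 in all and at most 12, crops included, and the job is handed in when it is done.

Besides the shell and the picture viewer there is one more tool, called after "Request:" in YAML: its name, and indented under it one key for each argument. jog_arm: Moves the arm, as the interface text tells. Its arguments: {"type":"object","properties":{"moves":{"type":"array"},"grip_force":{"type":"number"}},"required":["moves"]}

```bash
ls; mkdir -p pics; python3 - <<'E'
from cell import arm, imaging, job
import cv2,numpy as np
print(arm.observe())
for n in("scene","top","wrist"): print(n,imaging.camera_params(n))
a=imaging.get_image("scene");b=imaging.get_image("top")
cv2.imwrite("pics/scene0.png",a[...,::-1]);cv2.imwrite("pics/top0.png",b[...,::-1])
E
```

```text
pics
{'clock': 0.0, 'joints': array([ 1.10538033,  0.43520758,  0.02500155,  1.57410568, -0.01161317,
        1.13399826, -0.07509535]), 'dq': array([ 5.90888085e-04,  3.12351384e-04,  3.07557305e-04, -6.08903356e-04,
        8.20622073e-05,  1.53436880e-03,  7.44812303e-04]), 'joint_efforts': array([-1.10494395e-03, -6.67857885e+01,  9.84285213e-01, -3.14459074e+01,
       -6.06830930e-02,  4.28323529e-02,  1.37538941e-04]), 'position': array([ 0.22158065, -0.58387943,  0.24295153]), 'ee_rot': array([-3.08857771e+00, -5.66366472e-01,  6.64060648e-04]), 'force': array([-0.50900477,  0.62029966, -0.39973296]), 'ft_torque': array([-0.00560827, -0.00832008, -0.01947319]), 'width': 1.0032330001984289}
scene {'fx': 370.57823911764933, 'fy': 370.57823911764933, 'cx': 257.69303314163807, 'cy': 195.45510512249044, 'rvec': array([ 1.87397697, -1.0503765 ,  0.58928315]), 'tvec': array([-0.16715768,  0.38424507,  0.71354054])}
top {'fx': 381.4631788580671, 'fy': 381.4631788580671, 'cx': 256.49002312357703, 'cy': 191.18980448455235, 'rvec': array([ 2.14568756, -2.14445293,  0.12432341]), 'tvec': array([0.11753399, 0.52670855, 1.12839339])}
wrist {'fx': 344.4261975872314, 'fy': 344.4261975872314, 'cx': 258.25563479867185, 'cy': 189.09535472435215, 'hand_eye': array([[ 8.10983556e-04, -9.55701303e-01, -2.94337158e-01,
         7.98596746e-02],
       [ 9.99997313e-01,  1.35844987e-04,  2.31419693e-03,
         8.29349304e-04],
       [-2.17169679e-03, -2.94338244e-01,  9.55698845e-01,
        -1.41642547e-01],
       [ 0.00000000e+00,  0.00000000e+00,  0.00000000e+00,
         1.00000000e+00]])}
```

View pics/scene0.png

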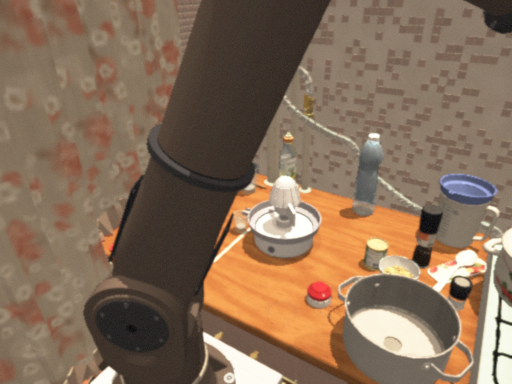

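View pics/top0.png

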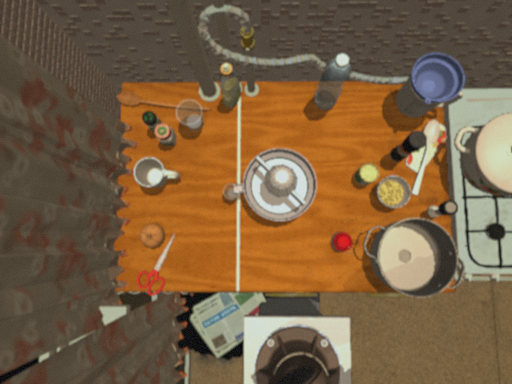

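The top view shows the press at about (280,185) with the spout to the left and the small glass near (232,190). The scraper arms run from upper left (258,160) to lower right (302,205). Next I'll enlarge both views.

```bash
python3 - <<'E'
import cv2,numpy as np
b=cv2.imread("pics/top0.png")[140:230,220:330]; a=cv2.imread("pics/scene0.png")[170:262,235:330]
b=cv2.resize(b,None,fx=5,fy=5,interpolation=cv2.INTER_CUBIC)
a=cv2.resize(a,None,fx=5,fy=5,interpolation=cv2.INTER_CUBIC)
cv2.imwrite("pics/c_top.png",b);cv2.imwrite("pics/c_scene.png",a)
E
```

```text
(no output)
```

View pics/c_top.png

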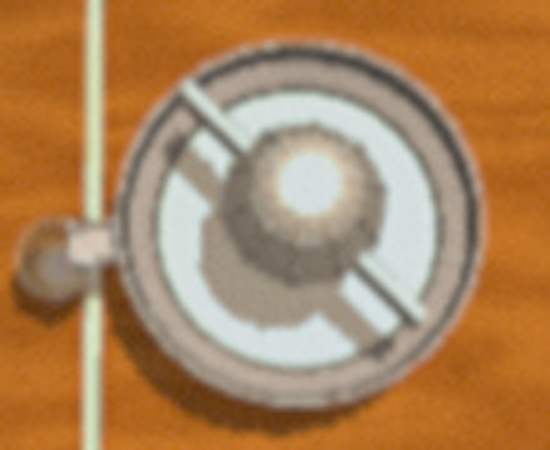

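View pics/c_scene.png

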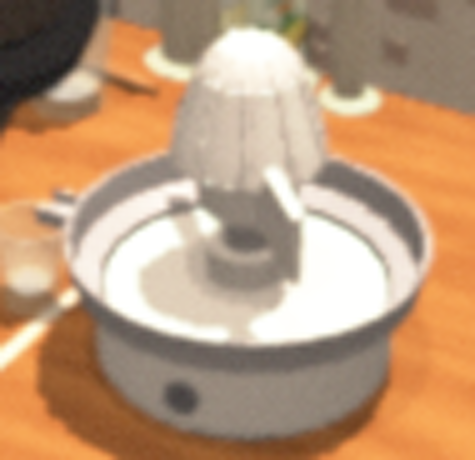

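```bash
cat > h.py <<'E'
from cell import arm, imaging, job
import cv2,numpy as np
from scipy.spatial.transform import Rotation as R
def cam(n,st=None):
    p=imaging.camera_params(n);K=np.array([[p['fx'],0,p['cx']],[0,p['fy'],p['cy']],[0,0,1]])
    if 'hand_eye' in p:
        T=np.eye(4);T[:3,:3]=R.from_rotvec(st['ee_rot']).as_matrix();T[:3,3]=st['position'];M=np.linalg.inv(T@p['hand_eye'])
    else:
        M=np.eye(4);M[:3,:3]=R.from_rotvec(p['rvec']).as_matrix();M[:3,3]=p['tvec']
    return K,M
def onplane(c,uv,z):
    K,M=c;Mi=np.linalg.inv(M);d=Mi[:3,:3]@np.linalg.inv(K)@[*uv,1];o=Mi[:3,3];return o+d*(z-o[2])/d[2]
def tri(c1,u1,c2,u2):
    X=cv2.triangulatePoints(c1[0]@c1[1][:3],c2[0]@c2[1][:3],np.float64(u1).reshape(2,1),np.float64(u2).reshape(2,1));return (X[:3]/X[3]).ravel()
def proj(c,X): q=c[0]@(c[1][:3,:3]@X+c[1][:3,3]);return q[:2]/q[2]
E
python3 - <<'E'
from h import *
t=cam('top');s=cam('scene')
T=lambda x,y:(220+(x+.5)/5-.5,140+(y+.5)/5-.5); S=lambda x,y:(235+(x+.5)/5-.5,170+(y+.5)/5-.5)
print('rim',onplane(t,T(301,224),.09)); print('rim scene',onplane(s,S(249,240),.09))
print('conetop on plane',onplane(t,T(308,183),.215),'tri',tri(t,T(308,183),s,S(248,38)))
A=onplane(t,T(188,88),.159);B=onplane(t,T(420,315),.159);print(A,B,np.linalg.norm(A-B),(A+B)/2,np.arctan2(*(A-B)[1::-1]))
print('spout',onplane(t,T(75,245),.08),'glass',onplane(t,T(55,250),.06))
st=arm.observe();print(R.from_rotvec(st['ee_rot']).as_matrix().round(3))
for n,p in dict(mug=(150,172),onion=(152,236),tin=(367,175),timer=(343,241),bottle=(330,80)).items(): print(n,onplane(t,p,.05).round(3))
E
```

```text
rim [0.53935232 0.0490449  0.09      ]
rim scene [0.53657699 0.04417218 0.09      ]
conetop on plane [0.5419     0.05089332 0.215     ] tri [0.54146686 0.05081881 0.21838081]
[0.60485819 0.11396172 0.159     ] [ 0.47897372 -0.01198834  0.159     ] 0.17807391205649903 [0.54191595 0.05098669 0.159     ] 0.7856585825479748
spout [0.52848595 0.18149734 0.08      ] glass [0.52827507 0.19495472 0.06      ]
[[ 0.935  0.355 -0.001]
 [ 0.355 -0.935  0.001]
 [-0.    -0.001 -1.   ]]
mug [0.584 0.443 0.05 ]
onion [0.39  0.429 0.05 ]
tin [ 0.574 -0.216  0.05 ]
timer [ 0.376 -0.138  0.05 ]
bottle [ 0.875 -0.112  0.05 ]
```

Request:
jog_arm:
  moves:
    - {"fingers": -1, "xyz": [3, -3, -4], "angular": [0, 0, 0]}
    - {"fingers": 0.45, "xyz": [45, -44.6, -4], "angular": [0, 0, -0.422]}
    - {"fingers": 0.45, "xyz": [45, -44.6, -4], "angular": [0, 0, -0.422]}
    - {"fingers": 0.45, "xyz": [45, -44.6, -4], "angular": [0, 0, -0.422]}
    - {"fingers": 0.45, "xyz": [45, -44.6, -4], "angular": [0, 0, -0.422]}
    - {"fingers": 0.45, "xyz": [45, -44.6, -4], "angular": [0, 0, -0.422]}
    - {"fingers": 0.45, "xyz": [45, -44.6, -4], "angular": [0, 0, -0.422]}
    - {"fingers": 0.45, "xyz": [45, -44.6, -4], "angular": [0, 0, -0.422]}
    - {"fingers": 0.45, "xyz": [45, -44.6, -4], "angular": [0, 0, -0.422]}
    - {"fingers": 0.45, "xyz": [45, -44.6, -4], "angular": [0, 0, -0.422]}
    - {"fingers": 0.45, "xyz": [45, -44.6, -4], "angular": [0, 0, -0.422]}
    - {"fingers": 0.45, "xyz": [45, -44.6, -4], "angular": [0, 0, -0.422]}

```text
clock: 1.6
position: [0.4846, -0.0051, 0.2834]
ee_rot: [-2.899, -1.207, -0.0]
force: [-0.2, -0.7, -0.5]
width: 0.276
```

```bash
python3 - <<'E'
from h import *
st=arm.observe();a=imaging.get_image("wrist");cv2.imwrite("pics/w1.png",a[...,::-1])
print(st['position'],st['joints'].round(2),st['width'],st['force'],R.from_rotvec(st['ee_rot']).as_matrix().round(3))
c=cam('wrist',st)
for X in ([.5415,.0505,.215],[.479,-.012,.159],[.605,.114,.159]): print(proj(c,np.array(X)))
E
```

```text
[ 0.48458669 -0.00513248  0.28342101] [ 0.3   0.21 -0.47  1.81  0.1   1.14 -0.99] 0.2764353757456356 [-0.20283818 -0.66868973 -0.46022415] [[ 0.704  0.71  -0.   ]
 [ 0.71  -0.704  0.001]
 [ 0.    -0.001 -1.   ]]
[258.36951417  82.60741427]
[257.79198131 196.34739884]
[258.9478621  -59.46510978]
```

View pics/w1.png

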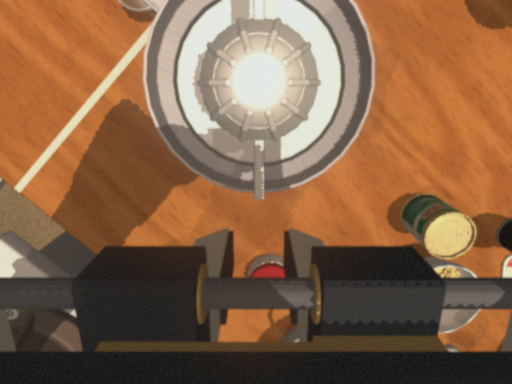

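The prediction and the wrist picture agree: cone top at (258,80), arm tip at (259,197), and the arm centred between the fingers. I'll descend so the fingers straddle the arm.

Request:
jog_arm:
  moves:
    - {"fingers": 0.45, "xyz": [0, 0, 6], "angular": [0, 0, 0]}
    - {"fingers": 0.45, "xyz": [0, 0, 10], "angular": [0, 0, 0]}
    - {"fingers": 0.45, "xyz": [0, 0, 13.8], "angular": [0, 0, 0]}
    - {"fingers": 0.45, "xyz": [0, 0, 13.8], "angular": [0, 0, 0]}

```text
clock: 2.15
position: [0.4819, -0.0095, 0.1436]
ee_rot: [-2.903, -1.198, 0.009]
force: [-0.4, 0.1, -0.2]
width: 0.277
```

```bash
cat > arc.py <<'E'
import sys
from h import *
C=np.array([.5415,.0505]);st=arm.observe();M=R.from_rotvec(st['ee_rot']).as_matrix();p=st['position']
print(st['position'].round(4),st['force'].round(1),st['joints'].round(2),st['clock'])
v=p[:2]-C;print('r',np.hypot(*v),'ang',np.degrees(np.arctan2(*v[::-1])),'tool',np.degrees(np.arctan2(M[1,0],M[0,0])))
# rows relative to current tool: circle with centre at tool x=+.08
for k in range(1,9):
    a=.08*k; q=np.array([.08-.08*np.cos(a),.08*np.sin(a)])*100  # ccw
    print(k,round(a,2),q.round(2))
E
python3 arc.py
```

```text
[ 0.4819 -0.0095  0.1436] [-0.4  0.1 -0.2] [ 0.26  0.37 -0.44  2.    0.21  0.82 -1.09] 2.15
r 0.08458946182990058 ang -134.83447150252957 tool 44.86042202047925
1 0.08 [0.03 0.64]
2 0.16 [0.1  1.27]
3 0.24 [0.23 1.9 ]
4 0.32 [0.41 2.52]
5 0.4 [0.63 3.12]
6 0.48 [0.9  3.69]
7 0.56 [1.22 4.25]
8 0.64 [1.58 4.78]
```

Request:
jog_arm:
  moves:
    - {"fingers": 0.45, "xyz": [0.03, 0.64, 0], "angular": [0, 0, -0.08]}
    - {"fingers": 0.45, "xyz": [0.1, 1.27, 0], "angular": [0, 0, -0.16]}
    - {"fingers": 0.45, "xyz": [0.23, 1.9, 0], "angular": [0, 0, -0.24]}
    - {"fingers": 0.45, "xyz": [0.41, 2.52, 0], "angular": [0, 0, -0.32]}

```text
clock: 2.65
position: [0.5058, -0.0237, 0.1477]
ee_rot: [2.672, 1.649, 0.002]
force: [-0.8, 1.5, -0.2]
width: 0.275
```

```bash
python3 arc.py|head -2; python3 - <<'E'
from h import *
s=imaging.get_image("scene")[160:260,225:335];t=imaging.get_image("wrist")
s=cv2.resize(s,None,fx=3.4,fy=3.84); cv2.imwrite("pics/v2.png",np.hstack([s[:384],cv2.resize(t,(420,384))])[...,::-1])
E
```

```text
[ 0.5058 -0.0237  0.1477] [-0.8  1.5 -0.2] [ 0.33  0.4  -0.51  1.95  0.26  0.85 -0.78] 2.65
r 0.08238152670335068 ang -115.67685871066523 tool 63.36107539404981
```

View pics/v2.png

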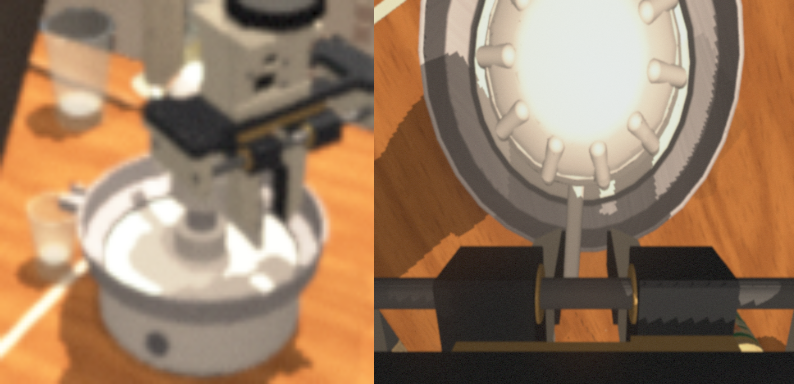

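The arm plate sits against the left finger and is being pushed. In the scene view the spindle still shows under the cone, so it hasn't dropped yet. I'll keep turning.

Request:
jog_arm:
  moves:
    - {"fingers": 0.45, "xyz": [0.03, 0.64, 0], "angular": [0, 0, -0.08]}
    - {"fingers": 0.45, "xyz": [0.1, 1.27, 0], "angular": [0, 0, -0.16]}
    - {"fingers": 0.45, "xyz": [0.23, 1.9, 0], "angular": [0, 0, -0.24]}
    - {"fingers": 0.45, "xyz": [0.23, 1.9, 0], "angular": [0, 0, -0.24]}

```text
clock: 3.25
position: [0.5234, -0.0297, 0.1467]
ee_rot: [2.46, 1.952, 0.001]
force: [0.6, -0.4, 0.3]
width: 0.275
```

```bash
cat > look.py <<'E'
import sys
from h import *
t=imaging.get_image("wrist");n=sys.argv[1];cv2.imwrite(f"pics/{n}.png",t[...,::-1])
g=(t.min(2)>235).astype(np.uint8);k=cv2.connectedComponentsWithStats(g);i=1+np.argmax(k[2][1:,4]);print('bright blob',k[2][i],k[3][i].round(1))
E
python3 arc.py|head -2;python3 look.py w3; python3 - <<'E'
import cv2
t=cv2.imread('pics/v2.png')
E
```

```text
[ 0.5234 -0.0297  0.1467] [ 0.6 -0.4  0.3] [ 0.37  0.44 -0.56  1.9   0.3   0.88 -0.56] 3.25
r 0.08221413058434354 ang -102.70940459250778 tool 76.8688408099334Traceback (most recent call last):
  File "look.py", line 4, in <module>
    g=(t.min(2)>235).astype(np.uint8);k=cv2.connectedComponentsWithStats(g);i=1+np.argmax(k[2][1:,4]);print('bright blob',k[2][i],k[3][i].round(1))
                                                                                ~~~~~~~~~^^^^^^^^^^^^
    return _wrapfunc(a, 'argmax', axis=axis, out=out, **kwds)
    return bound(*args, **kwds)
ValueError: attempt to get argmax of an empty sequence
```

View pics/w3.png

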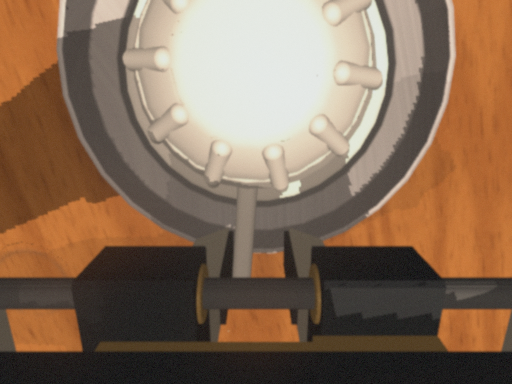

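The cone is still up: the view is much the same, and the arm at x≈243 rests against the left finger. I'll continue.

Request:
jog_arm:
  moves:
    - {"fingers": 0.45, "xyz": [0.03, 0.64, 0], "angular": [0, 0, -0.08]}
    - {"fingers": 0.45, "xyz": [0.1, 1.27, 0], "angular": [0, 0, -0.16]}
    - {"fingers": 0.45, "xyz": [0.23, 1.9, 0], "angular": [0, 0, -0.24]}
    - {"fingers": 0.45, "xyz": [0.23, 1.9, 0], "angular": [0, 0, -0.24]}

```text
clock: 3.8
position: [0.542, -0.0312, 0.1461]
ee_rot: [2.209, 2.234, 0.0]
force: [-0.1, -0.4, -0.8]
width: 0.271
```

```bash
sed -i '4d' look.py; cat >> look.py <<'E'
a=cv2.imread('pics/w3.png',0)[:200];b=cv2.cvtColor(t,cv2.COLOR_RGB2GRAY)[:200]
def w(g): r=g[40:60].mean(0);return np.where(r>r.max()-15)[0][[0,-1]]
print('bright width before/now',w(a),w(b))
E
python3 arc.py|head -2;python3 look.py w4
```

```text
[ 0.542  -0.0312  0.1461] [-0.1 -0.4 -0.8] [ 0.4   0.48 -0.61  1.85  0.34  0.91 -0.35] 3.8
r 0.08168043908636899 ang -89.61824310123754 tool 90.63960205359814
bright width before/now [171 385] [197 387]
```

Request:
jog_arm:
  moves:
    - {"fingers": 0.45, "xyz": [0.03, 0.64, 0], "angular": [0, 0, -0.08]}
    - {"fingers": 0.45, "xyz": [0.1, 1.27, 0], "angular": [0, 0, -0.16]}
    - {"fingers": 0.45, "xyz": [0.1, 1.27, 0], "angular": [0, 0, -0.16]}

```text
clock: 4.22
position: [0.5545, -0.0299, 0.1458]
ee_rot: [-2.023, -2.403, -0.0]
force: [-0.8, -0.6, -0.0]
width: 0.273
```

```bash
python3 arc.py|head -2;python3 look.py w5; python3 - <<'E'
import cv2,numpy as np
cv2.imwrite('pics/m5.png',np.hstack([cv2.resize(cv2.imread(f'pics/w{i}.png')[:300],(400,300)) for i in (4,5)]))
E
```

```text
[ 0.5545 -0.0299  0.1458] [-0.8 -0.6 -0. ] [ 0.42  0.51 -0.64  1.82  0.37  0.93 -0.22] 4.225
r 0.08140502382085939 ang -80.77988598205698 tool 99.81048494001203
bright width before/now [171 385] [263 388]
```

View pics/m5.png

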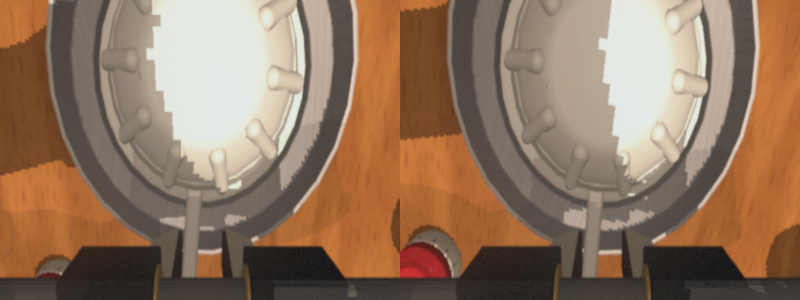

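Both views look the same apart from the gripper's moving shadow. The cone is still up and turning with the finger, so I'll continue.

Request:
jog_arm:
  moves:
    - {"fingers": 0.45, "xyz": [0.03, 0.64, 0], "angular": [0, 0, -0.08]}
    - {"fingers": 0.45, "xyz": [0.1, 1.27, 0], "angular": [0, 0, -0.16]}
    - {"fingers": 0.45, "xyz": [0.23, 1.9, 0], "angular": [0, 0, -0.24]}
    - {"fingers": 0.45, "xyz": [0.23, 1.9, 0], "angular": [0, 0, -0.24]}

```text
clock: 4.78
position: [0.5728, -0.0242, 0.1457]
ee_rot: [-1.721, -2.628, -0.0]
force: [-0.2, 0.6, 0.1]
width: 0.276
```

```bash
python3 arc.py|head -2;python3 look.py w6
```

```text
[ 0.5728 -0.0242  0.1457] [-0.2  0.6  0.1] [ 0.43  0.55 -0.69  1.78  0.42  0.97 -0.02] 4.775
r 0.08101368512730715 ang -67.27066532868083 tool 113.5685260323082
bright width before/now [171 385] [359 459]
```

Request:
jog_arm:
  moves:
    - {"fingers": 0.45, "xyz": [0.03, 0.64, 0], "angular": [0, 0, -0.08]}
    - {"fingers": 0.45, "xyz": [0.1, 1.27, 0], "angular": [0, 0, -0.16]}
    - {"fingers": 0.45, "xyz": [0.23, 1.9, 0], "angular": [0, 0, -0.24]}
    - {"fingers": 0.45, "xyz": [0.23, 1.9, 0], "angular": [0, 0, -0.24]}

```text
clock: 5.32
position: [0.5893, -0.0145, 0.1457]
ee_rot: [-1.394, -2.815, -0.0]
force: [-0.5, 0.3, 0.1]
width: 0.274
```

```bash
python3 arc.py|head -2;python3 look.py w7; python3 - <<'E'
import cv2,numpy as np
cv2.imwrite('pics/m7.png',np.hstack([cv2.resize(cv2.imread(f'pics/w{i}.png')[:300],(400,300)) for i in (6,7)]))
E
```

```text
[ 0.5893 -0.0145  0.1457] [-0.5  0.3  0.1] [ 0.44  0.59 -0.75  1.73  0.46  1.    0.17] 5.325
r 0.08064747245294766 ang -53.68739408091891 tool 127.32198231437106
bright width before/now [171 385] [457 495]
```

View pics/m7.png

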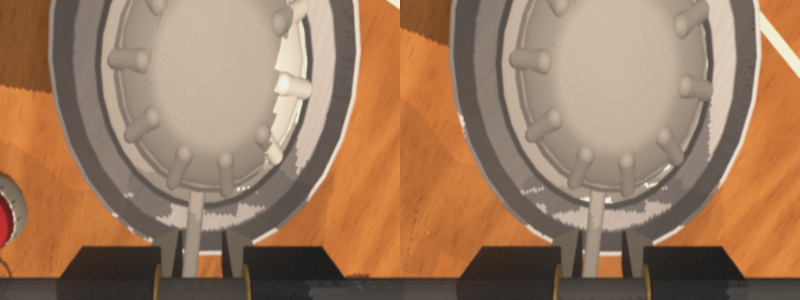

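The cone is still up, with the arm against the left finger. About 76° turned so far.

Request:
jog_arm:
  moves:
    - {"fingers": 0.45, "xyz": [0.03, 0.64, 0], "angular": [0, 0, -0.08]}
    - {"fingers": 0.45, "xyz": [0.1, 1.27, 0], "angular": [0, 0, -0.16]}
    - {"fingers": 0.45, "xyz": [0.23, 1.9, 0], "angular": [0, 0, -0.24]}
    - {"fingers": 0.45, "xyz": [0.23, 1.9, 0], "angular": [0, 0, -0.24]}

```text
clock: 5.88
position: [0.603, -0.0011, 0.1457]
ee_rot: [-1.047, -2.962, -0.0]
force: [0.4, 0.5, -0.5]
width: 0.275
```

```bash
cat > sc.py <<'E'
import sys
from h import *
t=imaging.get_image("wrist");n=sys.argv[1];cv2.imwrite(f"pics/{n}.png",t[...,::-1])
a=cv2.imread(f'pics/{sys.argv[2]}.png',0)[0:190,130:385];b=cv2.imread(f'pics/{n}.png',0)[0:190,130:385]
W=np.eye(2,3,dtype=np.float32)
try:
    cc,W=cv2.findTransformECC(a,b,W,cv2.MOTION_AFFINE,(3,200,1e-6));print('cc',cc,'scale',np.sqrt(np.linalg.det(W[:,:2])),W.round(3))
except cv2.error as e: print(e)
E
python3 arc.py|head -2;python3 sc.py w8 w7
```

```text
[ 0.603  -0.0011  0.1457] [ 0.4  0.5 -0.5] [ 0.44  0.63 -0.8   1.7   0.51  1.04  0.36] 5.875
r 0.08026539878210563 ang -40.03266726962739 tool 141.0745966929662
cc 0.5661424572156709 scale 0.9581793 [[ 0.938  0.133 -7.693]
 [-0.065  0.97  17.352]]
```

Request:
jog_arm:
  moves:
    - {"fingers": 0.45, "xyz": [0.03, 0.64, 0], "angular": [0, 0, -0.08]}
    - {"fingers": 0.45, "xyz": [0.03, 0.64, 0], "angular": [0, 0, -0.08]}

```text
clock: 6.18
position: [0.6068, 0.0039, 0.1458]
ee_rot: [-0.928, -3.002, 0.0]
force: [0.2, 0.7, -0.7]
width: 0.277
```

```bash
python3 arc.py|head -2;python3 sc.py w9 w8;  python3 - <<'E'
import cv2,numpy as np
cv2.imwrite('pics/m9.png',np.hstack([cv2.resize(cv2.imread(f'pics/w{i}.png')[:300],(400,300)) for i in (8,9)]))
E
```

```text
[0.6068 0.0039 0.1458] [ 0.2  0.7 -0.7] [ 0.44  0.64 -0.81  1.68  0.52  1.05  0.42] 6.175
r 0.0801934607491353 ang -35.5428326522611 tool 145.652206520453
cc 0.9319558568405942 scale 0.99806005 [[ 1.001 -0.072  5.368]
 [ 0.078  0.989 -9.198]]
```

View pics/m9.png

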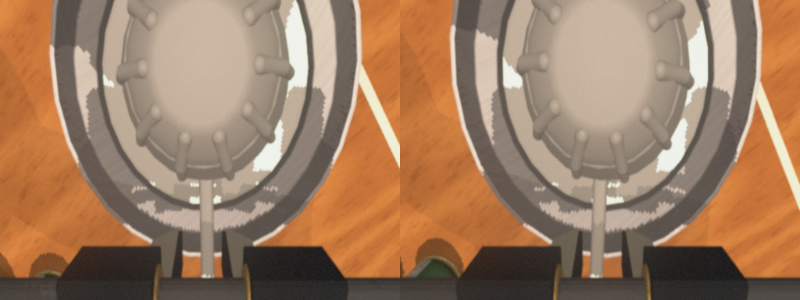

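The cone has dropped. It looks distinctly smaller in both views, more dish floor shows round it, and the arm stood clear of the fingers in w8. I'll back off a little, lift, close the fingers and go over the axis.

Request:
jog_arm:
  moves:
    - {"fingers": 0.45, "xyz": [0.02, -0.45, 0], "angular": [0, 0, 0.055]}
    - {"fingers": 0.45, "xyz": [0.02, -0.45, -3], "angular": [0, 0, 0.055]}
    - {"fingers": 0.45, "xyz": [0.02, -0.45, -8], "angular": [0, 0, 0.055]}
    - {"fingers": 0.45, "xyz": [0.02, -0.45, -12], "angular": [0, 0, 0.055]}
    - {"fingers": 1, "xyz": [0.02, -0.45, -12], "angular": [0, 0, 0]}
    - {"fingers": 1, "xyz": [4, 0, -12], "angular": [0, 0, 0]}
    - {"fingers": 1, "xyz": [8, 0, -12], "angular": [0, 0, 0]}
    - {"fingers": 1, "xyz": [8, 0, -12], "angular": [0, 0, 0]}
    - {"fingers": 1, "xyz": [8, 0, -12], "angular": [0, 0, 0]}

```text
clock: 7.35
position: [0.541, 0.0481, 0.2659]
ee_rot: [0.927, 3.001, -0.001]
force: [0.5, -1.0, 0.2]
width: 0.002
```

```bash
cat > st.py <<'E'
from h import *
C=np.array([.5415,.0505,0])
st=arm.observe();M=R.from_rotvec(st['ee_rot']).as_matrix()
print(st['clock'],st['position'].round(4),st['force'].round(1),st['width'],'tool shift to axis cm',(M.T@(C-st['position']))[:2]*100)
E
python3 st.py; python3 -c "
from h import *
t=imaging.get_image('wrist');s=imaging.get_image('scene')[160:260,225:335]
cv2.imwrite('pics/m10.png',np.hstack([cv2.resize(s,(400,364),interpolation=cv2.INTER_CUBIC),cv2.resize(t,(400,364))])[...,::-1])"
```

```text
7.35 [0.541  0.0481 0.2659] [ 0.5 -1.   0.2] 0.0023045603694398582 tool shift to axis cm [0.12446706 0.23805931]
```

View pics/m10.png

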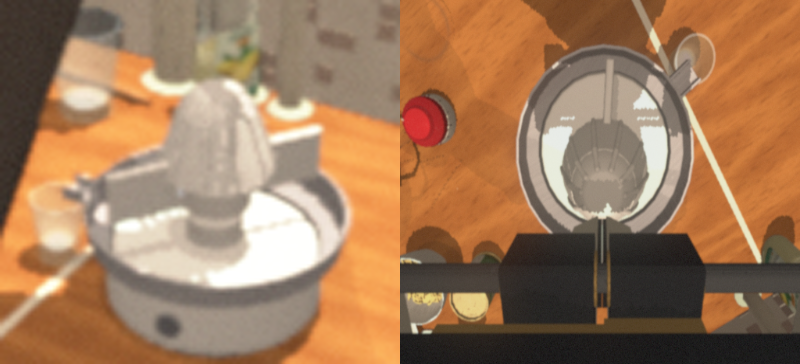

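The scene crop shows the cone lower by about 6 px (≈15 mm), with the arms free and the glass in place. Now a slow descent onto the top.

Request:
jog_arm:
  moves:
    - {"fingers": 1, "xyz": [0.1, 0.2, 2], "angular": [0, 0, 0]}
    - {"fingers": 1, "xyz": [0.1, 0.2, 4], "angular": [0, 0, 0]}
    - {"fingers": 1, "xyz": [0.1, 0.2, 4.6], "angular": [0, 0, 0]}
    - {"fingers": 1, "xyz": [0.1, 0.2, 4.9], "angular": [0, 0, 0]}
    - {"fingers": 1, "xyz": [0.1, 0.2, 5.2], "angular": [0, 0, 0]}
    - {"fingers": 1, "xyz": [0.1, 0.2, 5.2], "angular": [0, 0, 0]}

```text
clock: 8.2
position: [0.5423, 0.0514, 0.2149]
ee_rot: [0.924, 3.0, 0.002]
force: [0.3, -0.6, 4.3]
width: 0.005
```

```bash
python3 st.py; python3 -c "
from h import *
for z in (.215,.2,.175): print(z,proj(cam('scene'),np.array([.5415,.0505,z])))"
```

```text
8.2 [0.5423 0.0514 0.2149] [ 0.3 -0.6  4.3] 0.005063416867533425 tool shift to axis cm [ 0.05892749 -0.15620733]
0.215 [284.17488944 178.3236789 ]
0.2 [284.0641763  183.11004676]
0.175 [283.88316712 190.93546442]
```

Contact at tip height ≈0.198 m confirms the 15 mm drop. I'll push through the click in small steps.

Request:
jog_arm:
  moves:
    - {"fingers": 1, "xyz": [0.03, -0.1, 0.2], "angular": [0, 0, 0]}
    - {"fingers": 1, "xyz": [0.03, -0.1, 0.4], "angular": [0, 0, 0]}
    - {"fingers": 1, "xyz": [0.03, -0.1, 0.6], "angular": [0, 0, 0]}
    - {"fingers": 1, "xyz": [0.03, -0.1, 0.6], "angular": [0, 0, 0]}

```text
clock: 8.7
position: [0.5412, 0.0506, 0.2086]
ee_rot: [0.924, 3.001, 0.002]
force: [3.5, -0.1, 4.0]
width: 0.005
```

Request:
jog_arm:
  moves:
    - {"fingers": 1, "xyz": [0, 0, 0.2], "angular": [0, 0, 0]}
    - {"fingers": 1, "xyz": [0, 0, 0.4], "angular": [0, 0, 0]}
    - {"fingers": 1, "xyz": [0, 0, 0.5], "angular": [0, 0, 0]}

```text
clock: 9.07
position: [0.5413, 0.0507, 0.2037]
ee_rot: [0.923, 3.0, 0.002]
force: [1.2, -0.5, 6.8]
width: 0.005
```

Request:
jog_arm:
  moves:
    - {"fingers": 1, "xyz": [0, 0, 0.2], "angular": [0, 0, 0]}
    - {"fingers": 1, "xyz": [0, 0, 0.4], "angular": [0, 0, 0]}
    - {"fingers": 1, "xyz": [0, 0, 0.6], "angular": [0, 0, 0]}
    - {"fingers": 1, "xyz": [0, 0, 0.8], "angular": [0, 0, 0]}

```text
clock: 9.57
position: [0.5416, 0.0508, 0.1959]
ee_rot: [0.923, 3.0, 0.002]
force: [1.1, 0.2, 8.0]
width: 0.004
```

Request:
jog_arm:
  moves:
    - {"fingers": 1, "xyz": [0, 0, 0.15], "angular": [0, 0, 0]}
    - {"fingers": 1, "xyz": [0, 0, 0.3], "angular": [0, 0, 0]}
    - {"fingers": 1, "xyz": [0, 0, 0.3], "angular": [0, 0, 0]}

```text
clock: 9.95
position: [0.5422, 0.051, 0.1934]
ee_rot: [0.923, 2.999, 0.003]
force: [3.9, -0.8, 9.5]
width: 0.004
```

Request:
jog_arm:
  moves:
    - {"fingers": 1, "xyz": [0, 0, 0.1], "angular": [0, 0, 0]}
    - {"fingers": 1, "xyz": [0, 0, 0.2], "angular": [0, 0, 0]}
    - {"fingers": 1, "xyz": [0, 0, 0.2], "angular": [0, 0, 0]}

```text
clock: 10.32
position: [0.5437, 0.0516, 0.1928]
ee_rot: [0.922, 2.996, 0.006]
force: [3.7, 0.4, 18.7]
width: 0.002
```

Request:
jog_arm:
  moves:
    - {"fingers": 1, "xyz": [0, 0, 0.08], "angular": [0, 0, 0]}
    - {"fingers": 1, "xyz": [0, 0, 0.15], "angular": [0, 0, 0]}
    - {"fingers": 1, "xyz": [0, 0, 0.15], "angular": [0, 0, 0]}

```text
clock: 10.7
position: [0.5448, 0.0521, 0.1925]
ee_rot: [0.921, 2.993, 0.008]
force: [4.1, 0.1, 25.4]
width: 0.003
```

It stops hard at TCP 0.1925 (expected 0.192) while the force climbs to 25 N, so the cone is on the collar. I'll retract and check.

Request:
jog_arm:
  moves:
    - {"fingers": 1, "xyz": [0, 0, -1], "angular": [0, 0, 0]}
    - {"fingers": 1, "xyz": [0, 0, -5], "angular": [0, 0, 0]}
    - {"fingers": 1, "xyz": [0, 0, -10], "angular": [0, 0, 0]}
    - {"fingers": 1, "xyz": [-6, 0, -12], "angular": [0, 0, 0]}
    - {"fingers": 1, "xyz": [-12, 0, -12], "angular": [0, 0, 0]}
    - {"fingers": 1, "xyz": [-12, 0, -12], "angular": [0, 0, 0]}
    - {"fingers": 1, "xyz": [-12, 0, -12], "angular": [0, 0, 0]}

```text
clock: 11.58
position: [0.6388, -0.0166, 0.3075]
ee_rot: [-0.922, -3.001, -0.0]
force: [-0.0, -0.5, -0.2]
width: 0.002
```

```bash
python3 st.py; python3 -c "
from h import *
t=imaging.get_image('top')[70:300,110:400];s=imaging.get_image('scene')[160:260,225:335]
cv2.imwrite('pics/m11.png',np.hstack([cv2.resize(s,(396,360),interpolation=cv2.INTER_CUBIC),cv2.resize(t,(400,360))])[...,::-1])"
```

```text
11.575 [ 0.6388 -0.0166  0.3075] [-0.  -0.5 -0.2] 0.0024319937697175695 tool shift to axis cm [11.75184505  0.09687424]
```

View pics/m11.png

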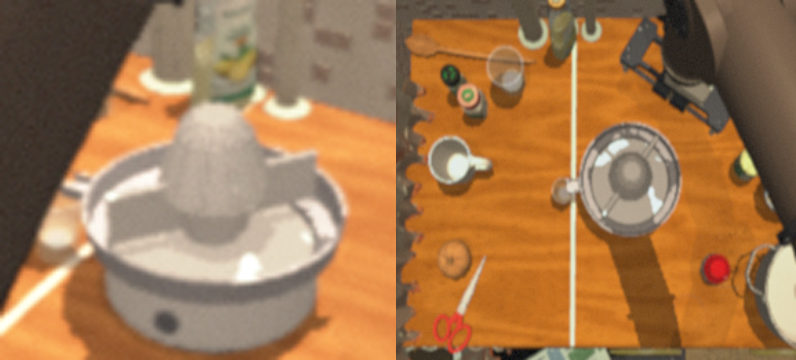

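```bash
python3 -c "
from cell import job
print(job.sign_off())"
```

```text
the job is handed in; nothing more can be done
None
```

The juicing cone is home on the spindle, and the job is handed in at about 11.6 s of the 48 s allowed.

**What I did:** I straddled one scraper arm with the fingers and turned the cone counter-clockwise, roughly 85–95°, until it dropped over the lugs. I then closed the fingers and pushed straight down on the cone's top.

**Last checks:**
- **Drop:** contact on the top came with the fingertips at about 0.198 m, which matches the 15 mm fall (0.200 m expected).
- **Fully home:** the push stopped hard at TCP height 0.1925 m (0.192 m expected). Force read 4–10 N on the way down and rose to 25 N at the stop, the highest reading I got, against your 40 N limit.
- **Side slip:** the fingertips slid about 3 mm sideways on the top during the final press.
- **Other things:** in the last picture, the small glass, mug, onion and timer look unmoved. The robot's arm partly hides the tin in that picture, but the robot did not go near it.
- **Small disagreement:** in the last scene picture I read the cone's top about 1 pixel (roughly 4 mm) higher than a fully seated cone should show. That is about the error of my reading, and I trusted the hard stop instead.

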